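# Lock the vial carrier with its T-key

### The arm

A 6-joint arm with a two-finger parallel gripper is mounted at the origin on a cart in front of the work surface, level with it; the furniture and walls round the work are solid. World frame = base frame: x ahead of the robot, y to its left, z up, the work surface at z = 0. Lengths are in m, angles in rad, forces in N, time in s.
With the tool pointing down it reaches from about 0.35 to 0.85 m from the base axis. Payload 8.1 kg.
Tool frame: the origin (TCP) lies at the very end of the fingers, on their centre line; the grasp point (between the pads) lies 19 mm behind it; z points along the fingers, y is the line along which they close (so a half turn about z gives the same grasp; the last joint's range is limited). The gripper opens to 85 mm and grips with 20 to 120 N. Pads are 22 mm wide; open, the fingers measure 114 mm over their backs; the gripper's body (76 mm by 85 mm) begins 54 mm behind the grasp point. The pads swing forward as they close: fully open they stand 13 mm farther back than shut.
Start: joints at [1.225, 0.13, 1.488, -0, 1.523, -0.085], TCP at [0.155, 0.58, 0.231] pointing down, gripper open.
Joint ranges: [-2.96, 2.96], [-0.89, 2.26], [0.02, 2.5], [-1.34, 4.48], [0, 2.73], [-2.66, 2.66]. Speed limits (rad/s): [2.39, 2.39, 2.79, 3.14, 3.14, 3.14].

### API

Orientations are given as a unit quaternion [x, y, z, w].
In Python, from cell import bot, get_image, get_calibration, finder gives the robot as it stands.
- The arm moves only by the tool step_hand, called as name([rows], argument=value, ...), one row to a line, values as JSON. Schema: {"type":"object","properties":{"segments":{"type":"array","items":{"type":"object","properties":{"rx":{"type":"number"},"ry":{"type":"number"},"rz":{"type":"number"},"tx":{"type":"number"},"ty":{"type":"number"},"tz":{"type":"number"},"aperture":{"type":"number"}},"additionalProperties":false,"required":["aperture"]},"minItems":1,"maxItems":10},"clamp_n":{"type":"number"},"only":{"type":"string"},"quiet":{"type":"boolean"},"lines":{"type":"string"}},"required":["segments"],"additionalProperties":false}. segments is a list of rows, 1 to 10 of them, each an object with the fields rx, ry, rz (a rotation vector in fractions of the full range, 1 being 180 degrees), tx, ty, tz (the shift in shares of the most that a row can go, 1 being 50 mm), aperture (the opening from 0.0 (shut) to 1.0 (fully open)); a field left out counts as zero (the opening has to be given); each row shifts and turns the commanded pose from where the row before left it, along the tool's axes as they then stand; what a row does not reach is not made up. A row lasts 1/10 s, in which the tool goes at most 0.05 m and 0.15 rad, less where a joint would pass 70% of its speed; a pose out of reach is approached as far as the arm can. The fingers move at their own pace and stop on an object; clamp_n is the grip in N (left out, the last holds). Time passes only in rows, so rows that do not move let the fingers close. The tool returns the time, the measured TCP pose, the force, the opening and the grip force at its end. only (a regular expression) keeps the lines of the reply that match it, lines (a string "A,B") keeps lines A to B, and quiet returns only ok. Shift and turn numbers lie between -1 and 1, and a call with a number outside is refused. Input that does not fit is refused with a message, and nothing moves.
- bot.observe(): the state, without advancing time (a new reading comes with each control period).
- get_image(name): name is "scene" or "side" or "wrist"; returns the picture (400x640x3 uint8, blue, green, red); there is no depth.
- get_calibration(name): a dict with "intrinsics" (3x3 intrinsics, pixels), "k1" (the pictures are not rectified: a ray, as slopes to the right and down, at radius r is drawn at 1 + k1 r^2 times it, then the intrinsics apply), "R" (3x3) and "t" (3): a world point X has camera coordinates R X + t. Camera axes: x right, y down, z forward; pixel columns grow to the right and rows downward; lengths in m; the calibration is good to about 2 mm. A picture is of the moment at which its call begins: read the wrist's pose just before it. get_calibration takes no time and is no camera call; for the wrist camera it gives the pose at the moment of the call.
- bot.job_done(): hands the job in; it is judged then, once.
Trained networks look in the newest picture that a camera, given by its name, has taken for a name from the list of things; names that differ only in an ending like _2 or _b are one class to them, and where a whole thing is asked for, a point or a joint stands for the part that bears it (a point fixed in the world has none). Each returns a list of dicts, best first, with "p" (0 to 1); they miss things now and then, are a little off and sometimes report something else, mostly with a low value. They report only what shows in the picture. A call takes as long as a camera call.
- finder.spot_in(camera, query): "at" ([x, y, z] in m, in the coordinates of the camera as it stood for that picture, good to about 4 mm: the middle of the surface that is visible of it).
- finder.trace(camera, query): "mask" (400x640 bool, what is visible of it).
- finder.landmark_of(camera, query): "at" ([x, y, z] in m, in the coordinates of the camera as it stood for that picture, good to about 4 mm: a listed point, or the origin of a listed thing).
The state is a dict: "time_s": time; "joint_positions": joint angles; "joint_vel": joint speeds; "joint_efforts": joint torques, N m; "tool_pos": TCP position; "tool_rot": TCP orientation; "ft_force": force on the tool from outside, world axes, zero at the start; "wrist_torque": the same for the moment, N m; "grip_width": opening from 0.0 (shut) to 1.0 (fully open); "grip_force": force on a finger pad.
Only numpy, scipy, OpenCV 4.12 (cv2) and the standard library are available. Lean on these libraries where they do the work, as an engineer would, in place of code of your own. Each camera call takes 0.05 s, during which the arm holds its last target. There are 200 camera calls.

### The job

Get the vial carrier ready to travel: push its sliding lid fully shut, then take the T-key from its parking block, pass its crossbar down through the slot in the lid and the slotted receptacle below, press it down against the spring, turn it a quarter turn and let it spring up so that the crossbar seats in its notches and holds. Feel for the slot gently: never press the key on the carrier with more than 22 N. Do not knock over or push about the two loose vials and the ointment tube.

Things in the scene. Friction and masses are not known exactly. Their poses are not given: they have to be found in the camera images.
- carrier: Grey plastic vial carrier fixed to the worktop, 96 (its x) x 176 (its y) x 54 mm high; five vials stand in foam in its +y part, the lock is at its -y end. Origin: centre of its underside, on the worktop; z up, y along its length towards the side where the lid slides out. Its lid is an aluminium frame with a clear window, lid top at z = 52 mm.
- lid (a joint): The lid's slide along the carrier's y: 0 = fully shut (hard stop), up to 0.095 m = pulled out towards +y. It stays where it is left; pushing takes about 2 N.
- tab (a point): Middle of the top edge of the lid's push tab, an upright aluminium plate at the lid's +y end: 60 mm wide (carrier x), 5 mm thick (y), standing 17 mm above the lid's top. Moves with the lid; 69 mm above the worktop; at carrier x = 0, y = 81.5 mm when shut. Push it from its +y side towards -y.
- press (a point): Middle of the top of the sprung dark steel pressure block in the lid (58 x 35 mm, moves with the lid), over the lock when the lid is shut; top 59 mm above the worktop at rest, 7 mm proud of the lid. It has a through slot 42 mm (carrier x) by 11 mm (y). Pushed by the key's flange it sinks: 3 N at first, 1 N per mm more, hard after 8 mm (11 N).
- lock (a point): Nominal middle of the receptacle's upper face, fixed on the carrier at x = 0, y = -56.5, z = 40 mm; axes as the carrier. The steel receptacle is 8 mm thick with a slot 27.5 mm (carrier x) by 10 mm (y). It floats in a stiff track (5 N): its slot's middle lies anywhere within 7 mm either way of this point along carrier x, unmeasured: feel for it with the crossbar.
- seat (a point): Point on the carrier 8 mm below lock, level with the receptacle's underside. Across that underside runs a notch, 13 mm wide, 3 mm deep, along carrier y. A crossbar wholly below this level, turned a quarter turn either way, rises into it when let go and is held by the spring, flange 1.5 mm into its stroke (4.5 N). To turn, flange 4.5 to 8 mm into it (7.5 to 11 N).
- t_key: Loose T-key, 55 to 100 g, 58.5 mm tall, upright in its parking block. Origin on its axis at the crossbar's underside, z up, x along the crossbar. Crossbar 24 (x) x 7 (y) x 6 mm, square-edged; shank 8 mm thick; flange 34 mm diameter, z = 28.5 to 32.5 mm; black wing grip above it to z = 58.5 mm, 40 mm long (x), 12 mm thick (y): pinch it across its thickness, fingertips just above the flange.
- crossbar (a point): Middle of the T-key's crossbar, on the axis, 3 mm above the key's origin; axes as the key.
- key_block: Grey parking block fixed to the worktop, 66 x 56 x 34 mm on an 82 x 70 mm foot; origin: centre of its underside, z up. The key's flange rests on its top, so the key's origin is 5.5 mm above the worktop; the crossbar hangs in an oblong hole along the block's x, 30 x 13 mm. Lift the key 35 mm to clear it.
- vial_8: Loose bystander: small vial, 21 mm diameter, 38 mm tall, standing; origin: centre of its underside.
- vial_9: Loose bystander: small vial, 21 mm diameter, 38 mm tall, standing; origin: centre of its underside.
- ointment_tube: Loose bystander: ointment tube, 64 x 21 x 13 mm, lying; origin: centre of its underside.

How it is judged:
On the way, in this order (a step that is already met when the one before it is completed fails the run):
1. the lid is fully shut (value of joint lid below 0.002 m), for 0.2 s.
2. the crossbar has passed right through the receptacle, lying along its slot (value of joint lid below 0.003 m and z of crossbar in the frame of lock below -0.01 m and y of crossbar in the frame of lock between -0.005 and 0.005 m and angle between the x axis of t_key and the x axis of carrier, either way round below 0.35 rad).
At the end, for the whole second after the job is handed in: The lid is shut (within 3 mm) and the T-key stands upright (within 0.12 rad), at rest, with its crossbar under the receptacle, across the slot (within 0.3 rad of the carrier's y) and risen into the notches (crossbar's middle 6 to 9.8 mm below the lock point) (value of joint lid below 0.003 m and z of crossbar in the frame of lock between -0.0098 and -0.006 m and horizontal distance between crossbar and lock below 0.011 m and angle between the x axis of t_key and the y axis of carrier, either way round below 0.3 rad and angle between t_key's own z axis and vertical below 0.12 rad and linear speed of t_key below 0.01 m/s); the robot touches nothing.
It fails at once if the T-key is pressed on the carrier with more than 22 N (contact force between t_key and carrier above 22 N).
It fails at once if a loose vial or the ointment tube is pushed more than 15 mm or a vial knocked over (distance of any of vial_8, vial_9, ointment_tube from where it was at the start of the episode above 0.015 m or angle between any of vial_8, vial_9's own z axis and vertical above 0.5 rad).
It also fails if it takes over 72 s, if anything falls off the work surface, if the arm or the gripper's body presses on something with over 40 N, if the wrist force passes 120 N, or if a joint passes its speed limit or range.

## Working session

There is one attempt and no reset: what is moved stays moved. The work goes in short steps, Python scripts to look and compute and a tool call to move; the robot and the scene stay as the last step left them, time stands still between calls to the robot, and variables do not carry over. Pictures are saved under pics/ and viewed, at most 10 in all, crops included, and the job is handed in when it is done.

```bash
mkdir -p pics; ls; cat > h.py <<'E'
import numpy as np, cv2
from cell import bot, get_image, get_calibration, finder
from scipy.spatial.transform import Rotation as Ro
def snap(c,save=None):
    k=get_calibration(c); im=get_image(c)
    if save: cv2.imwrite('pics/'+save,im)
    return k,im
def w(k,p): return np.array(k['R']).T@(np.array(p)-np.array(k['t']))
def px(k,X):
    p=np.array(k['R'])@np.array(X)+np.array(k['t']); s=p[:2]/p[2]; s=s*(1+k['k1']*(s@s)); K=np.array(k['intrinsics'])
    return (K@[s[0],s[1],1])[:2]
def ray(k,uv,z):
    K=np.array(k['intrinsics']); d=np.linalg.solve(K,[uv[0],uv[1],1.])[:2]; s=d.copy()
    for _ in range(20): s=d/(1+k['k1']*(s@s))
    R=np.array(k['R']); o=-R.T@np.array(k['t']); v=R.T@np.array([s[0],s[1],1]); return o+v*(z-o[2])/v[2]
E
python3 - <<'E'
from h import *
o=bot.observe(); print(o['time_s'],o['tool_pos'],o['tool_rot'],o['grip_width'],o['ft_force'])
for c in ['scene','side']:
    k,im=snap(c,c+'0.png')
    print(c,'cam',-np.array(k['R']).T@np.array(k['t']))
    for q in ['carrier','tab','press','lock','t_key','key_block','vial_8','vial_9','ointment_tube']:
        r=finder.landmark_of(c,q)
        print(q,[(round(x['p'],2),w(k,x['at']).round(4).tolist()) for x in r[:3]])
E
```

```text
pics
0.0 [0.15450215 0.57919397 0.23023069] [ 1.30004905e-01  9.91512919e-01 -9.11103883e-04 -1.63773673e-04] 0.995311649054974 [0.53044873 0.39970426 0.27570074]
scene cam [ 0.02133326 -0.74586816  0.60939355]
carrier [(0.74, [0.541, -0.0226, -0.002])]
tab [(0.71, [0.5173, 0.1059, 0.0654]), (0.63, [0.5561, -0.08, 0.0404]), (0.16, [0.5483, -0.029, 0.0633])]
press [(0.54, [0.549, -0.0295, 0.0642])]
lock []
t_key [(0.58, [0.4512, -0.3356, 0.0078])]
key_block [(0.96, [0.4521, -0.3344, -0.0031]), (0.57, [0.4506, -0.3343, 0.0062]), (0.55, [0.3795, -0.1665, -0.0004])]
vial_8 [(0.74, [0.6518, -0.4022, 0.0018]), (0.61, [0.6496, -0.3233, 0.0009])]
vial_9 [(0.74, [0.6518, -0.4022, 0.0018]), (0.61, [0.6496, -0.3233, 0.0009])]
ointment_tube [(0.51, [0.3822, -0.1687, -0.0023])]
side cam [0.47734868 0.80149292 0.67009233]
carrier [(0.77, [0.5444, -0.0269, 0.0006]), (0.2, [0.4526, -0.3373, 0.0114])]
tab [(0.66, [0.5129, 0.1, 0.0678])]
press [(0.74, [0.5456, -0.0296, 0.0604])]
lock [(0.93, [0.5511, -0.0803, 0.0365]), (0.64, [0.514, 0.1006, 0.0678])]
t_key [(0.72, [0.5546, -0.0816, 0.0335]), (0.71, [0.4558, -0.3368, 0.0082])]
key_block [(0.57, [0.4521, -0.3389, -0.0034])]
vial_8 [(0.59, [0.6538, -0.4009, 0.0001]), (0.48, [0.6501, -0.3234, -0.0028])]
vial_9 [(0.59, [0.6538, -0.4009, 0.0001]), (0.48, [0.6501, -0.3234, -0.0028])]
ointment_tube [(0.47, [0.3818, -0.1693, 0.0014])]
```

View pictures.

View pics/scene0.png

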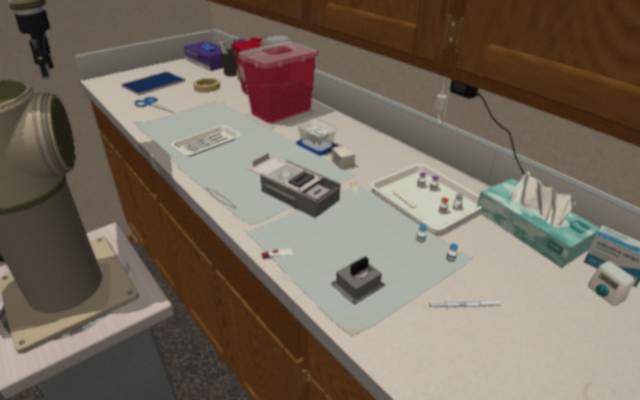

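View pics/side0.png

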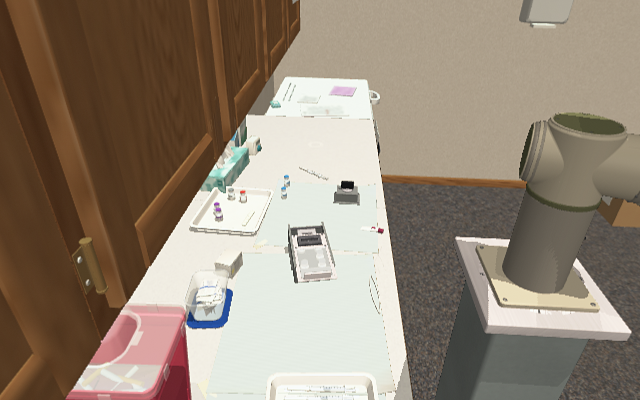

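The scene picture shows the carrier at about (300,185) with its tab at (262,158), partly open. The key stands in its block at (358,278), the two loose vials are at (422,233) and (453,252), and the tube is at (277,253). The side picture agrees: lock and press end at (308,232), key block at (347,193). The carrier yaw is about 0.21, and the lid is about 50 mm out. I'll move above the far side of the tab.

The rows are not in the units I measure in: shifts go in shares of 50 mm and turns go in shares of 180 degrees. I convert before sending: -0.037 m is -0.74, -0.027 m is -0.54.

step_hand([
  {"tx": -0.74, "ty": -0.54, "aperture": 0.5},
  {"tx": -0.74, "ty": -0.54, "aperture": 0},
  {"tx": -0.74, "ty": -0.54, "aperture": 0},
  {"tx": -0.74, "ty": -0.54, "aperture": 0},
  {"tx": -0.74, "ty": -0.54, "aperture": 0},
  {"tx": -0.74, "ty": -0.54, "aperture": 0},
  {"tx": -0.74, "ty": -0.54, "aperture": 0},
  {"tx": -0.74, "ty": -0.54, "aperture": 0},
  {"tx": -0.74, "ty": -0.54, "aperture": 0},
  {"tx": -0.74, "ty": -0.54, "aperture": 0},
], clamp_n=60)

```text
time_s: 2.0
tool_pos: [0.4435, 0.2218, 0.2317]
tool_rot: [0.13, 0.992, 0.0, 0.0]
ft_force: [1.1, 1.2, -0.6]
grip_width: 0.001
grip_force: 0.0
```

step_hand([
  {"rz": -0.0372, "tx": -0.74, "ty": -0.54, "aperture": 0},
  {"rz": -0.0372, "tx": -0.74, "ty": -0.54, "aperture": 0},
  {"rz": -0.0372, "aperture": 0},
  {"rz": -0.0372, "aperture": 0},
  {"aperture": 0},
])

```text
time_s: 2.5
tool_pos: [0.5043, 0.1553, 0.2312]
tool_rot: [-0.104, 0.995, 0.0, -0.0]
ft_force: [-0.1, 0.7, 0.3]
grip_width: 0.0
grip_force: 0.0
```

```bash
cat > look.py <<'E'
from h import *
import sys
o=bot.observe(); print(o['time_s'],o['tool_pos'],Ro.from_quat(o['tool_rot']).as_matrix().round(3).tolist(),o['ft_force'])
k,im=snap('wrist',sys.argv[1])
print('cam',-np.array(k['R']).T@np.array(k['t']))
for q in sys.argv[2:]:
    r=finder.landmark_of('wrist',q)
    print(q,[(round(x['p'],2),w(k,x['at']).round(4).tolist()) for x in r[:2]])
E
python3 look.py w1.png carrier tab press lock
```

```text
2.5 [0.5042916  0.15529081 0.23117528] [[-0.978, -0.207, -0.0], [-0.207, 0.978, -0.0], [0.0, 0.0, -1.0]] [-0.05569366  0.67375439  0.31639216]
cam [0.43527502 0.14124143 0.37239463]
carrier [(0.57, [0.546, -0.0294, -0.0024])]
tab [(0.94, [0.5154, 0.1021, 0.0678])]
press [(0.88, [0.5441, -0.0292, 0.0565])]
lock [(0.94, [0.5549, -0.0822, 0.0436])]
```

To row units: 0.044 m is 0.88, 0.042 m is 0.84.

step_hand([
  {"tz": 0.88, "aperture": 0},
  {"tz": 0.88, "aperture": 0},
  {"tz": 0.88, "aperture": 0},
  {"tz": 0.84, "aperture": 0},
  {"ty": -0.4, "aperture": 0},
  {"ty": -0.4, "aperture": 0},
  {"ty": -0.3, "aperture": 0},
  {"ty": -0.2, "aperture": 0},
  {"ty": -0.2, "aperture": 0},
  {"aperture": 0},
])

```text
time_s: 3.75
tool_pos: [0.5202, 0.0814, 0.0578]
tool_rot: [-0.103, 0.995, -0.0, 0.001]
ft_force: [0.3, -0.6, 1.5]
grip_width: 0.0
grip_force: 0.0
```

To row units: -0.005 m is -0.1, -0.003 m is -0.06.

step_hand([
  {"ty": -0.1, "aperture": 0},
  {"ty": -0.06, "aperture": 0},
  {"aperture": 0},
])

```text
time_s: 4.05
tool_pos: [0.5217, 0.0745, 0.0577]
tool_rot: [-0.103, 0.995, -0.0, 0.001]
ft_force: [0.5, 0.4, 0.7]
grip_width: -0.001
grip_force: 0.2
```

To row units: -0.003 m is -0.06, -0.002 m is -0.04.

step_hand([
  {"ty": -0.06, "aperture": 0},
  {"ty": -0.04, "aperture": 0},
  {"aperture": 0},
])

```text
time_s: 4.35
tool_pos: [0.5226, 0.0695, 0.0576]
tool_rot: [-0.103, 0.995, -0.0, 0.0]
ft_force: [1.5, 0.7, 0.6]
grip_width: -0.002
grip_force: 0.8
```

To row units: -0.002 m is -0.04, -0.001 m is -0.02.

step_hand([
  {"ty": -0.04, "aperture": 0},
  {"ty": -0.02, "aperture": 0},
  {"aperture": 0},
])

```text
time_s: 4.65
tool_pos: [0.5229, 0.0681, 0.0575]
tool_rot: [-0.103, 0.995, 0.001, 0.0]
ft_force: [-0.5, 9.0, 3.8]
grip_width: -0.002
grip_force: 4.7
```

```bash
python3 look.py w2.png tab press
```

```text
4.65 [0.52287991 0.06807411 0.05754618] [[-0.979, -0.206, 0.0], [-0.206, 0.979, 0.002], [-0.001, 0.002, -1.0]] [-0.45360536  9.01158971  3.82647224]
cam [0.45379361 0.05372252 0.19868793]
tab [(0.86, [0.5274, 0.0528, 0.0697])]
press [(0.75, [0.5529, -0.0831, 0.0563])]
```

To row units: -0.002 m is -0.04.

step_hand([
  {"ty": -0.04, "aperture": 0},
  {"aperture": 0},
  {"aperture": 0},
])

```text
time_s: 5.1
tool_pos: [0.523, 0.0677, 0.0576]
tool_rot: [-0.104, 0.995, 0.002, 0.0]
ft_force: [-2.1, 15.6, 4.7]
grip_width: -0.002
grip_force: 8.5
```

To row units: -0.044 m is -0.88, -0.04 m is -0.8.

step_hand([
  {"ty": 0.4, "aperture": 0},
  {"tz": -0.88, "aperture": 0},
  {"tz": -0.88, "aperture": 0.5},
  {"tz": -0.88, "aperture": 1},
  {"tz": -0.88, "aperture": 1},
  {"tx": 0.3, "ty": -0.8, "aperture": 1},
  {"tx": 0.3, "ty": -0.8, "aperture": 1},
  {"tx": 0.3, "ty": -0.8, "aperture": 1},
  {"tx": 0.3, "ty": -0.8, "aperture": 1},
  {"tx": 0.3, "ty": -0.8, "aperture": 1},
])

```text
time_s: 6.1
tool_pos: [0.4859, -0.1286, 0.2331]
tool_rot: [-0.103, 0.995, -0.0, -0.0]
ft_force: [0.4, -0.3, 0.3]
grip_width: 1.005
grip_force: 0.0
```

```bash
python3 look.py w3.png lock press tab carrier
```

```text
6.1 [ 0.48592058 -0.12862665  0.23305697] [[-0.979, -0.206, -0.001], [-0.206, 0.979, -0.0], [0.001, -0.0, -1.0]] [ 0.41037572 -0.3016523   0.29983933]
cam [ 0.41693748 -0.14255589  0.37427104]
lock [(0.7, [0.5563, -0.0809, 0.0426])]
press [(0.83, [0.5556, -0.0795, 0.056])]
tab [(0.58, [0.5239, 0.0538, 0.0664])]
carrier [(0.75, [0.5433, -0.0276, 0.0005])]
```

step_hand([
  {"tx": 0.3, "ty": -0.8, "aperture": 1},
  {"tx": 0.3, "ty": -0.8, "aperture": 1},
  {"tx": 0.3, "ty": -0.8, "aperture": 1},
  {"tx": 0.3, "ty": -0.8, "aperture": 1},
  {"tx": 0.3, "ty": -0.4, "aperture": 1},
  {"aperture": 1},
])

```text
time_s: 6.95
tool_pos: [0.4499, -0.3197, 0.2329]
tool_rot: [-0.103, 0.995, -0.0, -0.001]
ft_force: [0.2, -0.3, 0.2]
grip_width: 1.001
grip_force: 0.0
```

```bash
python3 look.py w4.png t_key key_block vial_8
```

```text
6.95 [ 0.44988244 -0.31971618  0.23286075] [[-0.979, -0.204, -0.001], [-0.204, 0.979, -0.0], [0.001, 0.0, -1.0]] [ 0.18258593 -0.29967991  0.22022348]
cam [ 0.38095574 -0.33360023  0.37409036]
t_key [(0.77, [0.446, -0.3378, 0.0053])]
key_block [(0.72, [0.5436, -0.0274, -0.0015]), (0.58, [0.4535, -0.3351, -0.0008])]
vial_8 [(0.82, [0.6539, -0.4058, -0.0015]), (0.69, [0.6526, -0.3258, 0.001])]
```

```bash
python3 - <<'E'
from h import *
k,im=snap('wrist')
r=finder.trace('wrist','t_key'); print([x['p'] for x in r])
m=r[0]['mask'].astype(np.uint8)
cnt,_=cv2.findContours(m,0,2)
c=max(cnt,key=cv2.contourArea); print(cv2.boundingRect(c))
cv2.drawContours(im,[c],-1,(0,0,255),1)
cv2.imwrite('pics/w5.png',im)
E
```

```text
[0.96]
(288, 157, 29, 37)
```

View pics/w5.png

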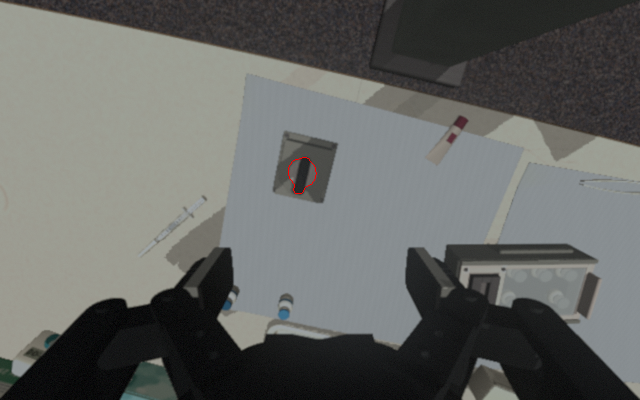

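View pics/w3.png

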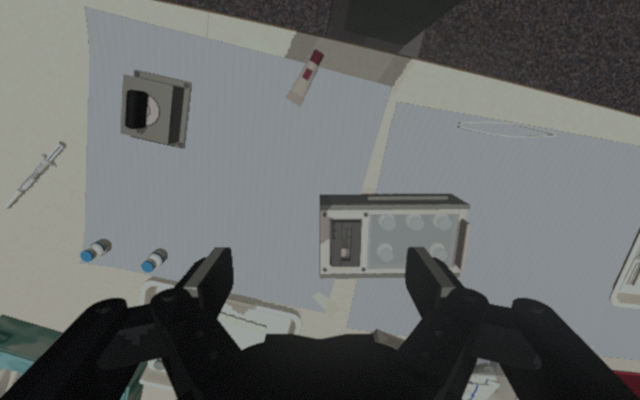

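The wrist picture shows the key grip at (302,174), long axis near vertical with the flange around it, and the block foot spanning (275..337, 131..203). In w3 the shut lid spans (320..468, 195..275) and the press block is around (346,243). Next I'll measure angles.

```bash
python3 - <<'E'
from h import *
k=get_calibration('wrist')
im=cv2.imread('pics/w4.png'); g=cv2.cvtColor(im,6)
m=np.zeros_like(g); m[125:210,265:345]=(g[125:210,265:345]<38)
n,l,s,c=cv2.connectedComponentsWithStats(m); i=1+s[1:,4].argmax(); print(s[i])
ct=cv2.findContours((l==i).astype(np.uint8),0,2)[0][0]
P=np.float32([ray(k,p[0],.064)[:2]*1000 for p in ct]); print('grip',cv2.minAreaRect(P))
m,S=None,None
# block mask (network) -> rect
r=finder.trace('wrist','key_block')
for x in r[:2]:
    ct=max(cv2.findContours(x['mask'].astype(np.uint8),0,2)[0],key=cv2.contourArea)
    P=np.float32([ray(k,p[0],.017)[:2]*1000 for p in ct]); print('block',x['p'],cv2.minAreaRect(P))
x=finder.trace('wrist','carrier')
for x in x[:2]:
    ct=max(cv2.findContours(x['mask'].astype(np.uint8),0,2)[0],key=cv2.contourArea)
    P=np.float32([ray(k,p[0],.052)[:2]*1000 for p in ct]); print('carrier',x['p'],cv2.minAreaRect(P))
a=cv2.resize(im[120:215,255:355],None,fx=4,fy=4,interpolation=2)
b=cv2.resize(cv2.imread('pics/w3.png')[180:290,305:405],None,fx=4,fy=4,interpolation=2)
H=max(a.shape[0],b.shape[0]); 
a=cv2.copyMakeBorder(a,0,H-a.shape[0],0,0,0)
cv2.imwrite('pics/c1.png',np.hstack([a,b]))
E
```

```text
[306 174   3   4   5]
grip ((446.921875, -330.3381042480469), (3.8438332080841064, 0.7740182876586914), 56.11886978149414)
block 0.66 ((448.09747314453125, -336.3142395019531), (67.30571746826172, 80.56981658935547), 88.32986450195312)
carrier 0.93 ((515.1812744140625, -33.493377685546875), (233.2391357421875, 104.43058013916016), 85.34524536132812)
```

View pics/c1.png

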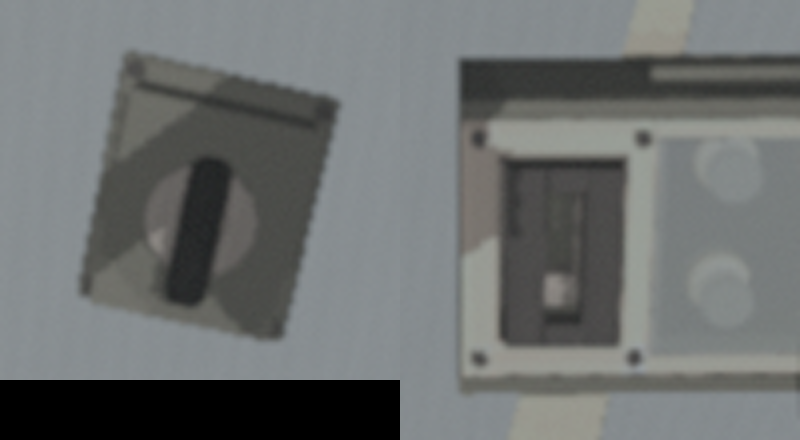

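```bash
python3 - <<'E'
from h import *
k=get_calibration('wrist')
A=lambda u,v:(255+u/4-.4,120+v/4-.4)
t=ray(k,A(210,160),.064);b=ray(k,A(185,303),.064)
print('grip',t,b,(t+b)/2,np.linalg.norm(t-b),np.arctan2(*(t-b)[1::-1]))
c=[ray(k,A(*p),.006)[:2] for p in [(130,53),(338,100),(277,337),(80,293)]]
print('foot',np.mean(c,0),[ (np.linalg.norm(c[i]-c[i-1]).round(4),np.arctan2(*(c[i]-c[i-1])[::-1]).round(3)) for i in range(4)])
# w3 pose: same orientation, shifted camera
o3=np.array([0.41693748,-0.14255589,0.37427104]); k3=dict(k); k3['t']=-np.array(k['R'])@o3
B=lambda u,v:(305+(u-400)/4-.4,180+v/4-.4)
q=[ray(k3,B(*p),.059)[:2] for p in [(503,158),(622,158),(622,345),(503,345)]]
print('press',np.mean(q,0),[np.linalg.norm(q[i]-q[i-1]).round(4) for i in range(4)])
s=[ray(k3,B(*p),.052)[:2] for p in [(478,138),(478,358),(643,138),(635,358)]]; print('screws',np.round(s,4).tolist())
f=[ray(k3,B(*p),.052) for p in [(460,375),(795,378)]]; print(np.arctan2(*(f[1]-f[0])[1::-1]))
E
```

```text
grip [ 0.42984742 -0.33406258  0.064     ] [ 0.46995607 -0.333055    0.064     ] [ 0.44990174 -0.33355879  0.064     ] 0.04012130782257929 -3.1164767197598113
foot [ 0.45131832 -0.33335169] [(np.float64(0.0787), np.float64(3.112)), (np.float64(0.0659), np.float64(1.56)), (np.float64(0.0794), np.float64(-0.028)), (np.float64(0.066), np.float64(-1.592))]
press [ 0.55251788 -0.08219297] [np.float64(0.0598), np.float64(0.0341), np.float64(0.0598), np.float64(0.0358)]
screws [[0.5249, -0.1134], [0.595, -0.0982], [0.5149, -0.0664], [0.585, -0.0508]]
1.7665194972535094
```

To row units: 0.03 m is 0.6, 0.02 m is 0.4, 0.1035 rad / 3.1416 = 0.0329.

step_hand([
  {"rz": 0.0329, "tz": 0.6, "aperture": 1},
  {"rz": 0.0329, "tz": 0.6, "aperture": 1},
  {"ty": -0.28, "tz": 0.6, "aperture": 0.7},
  {"tz": 0.6, "aperture": 0.5},
  {"tz": 0.6, "aperture": 0.5},
  {"tz": 0.4, "aperture": 0.5},
  {"tz": 0.28, "aperture": 0.5},
  {"tz": 0.14, "aperture": 0.5},
  {"aperture": 0.5},
], clamp_n=60)

```text
time_s: 8.25
tool_pos: [0.4504, -0.3319, 0.0418]
tool_rot: [-0.0, 1.0, 0.0, -0.0]
ft_force: [-0.9, -0.2, 0.3]
grip_width: 0.5
grip_force: 0.0
```

```bash
python3 -c "
from h import *
o=bot.observe();print(o['tool_pos'],o['tool_rot'],o['joint_positions'],o['ft_force'])"
```

```text
[ 0.45036469 -0.33193983  0.04180403] [-2.97227278e-04  9.99999827e-01  3.38406007e-04 -3.78339150e-04] [-7.26803685e-01  1.97523280e-01  1.77569946e+00  2.91182422e-06
  1.16938511e+00 -2.29819561e+00] [-0.865494   -0.18116818  0.33007522]
```

To row units: -0.0015 m is -0.03, -0.001 m is -0.02.

step_hand([
  {"ty": -0.03, "tz": -0.02, "aperture": 0.1},
  {"aperture": 0.0},
  {"aperture": 0.0},
  {"aperture": 0},
  {"aperture": 0},
], clamp_n=70)

```text
time_s: 8.75
tool_pos: [0.4516, -0.335, 0.0452]
tool_rot: [-0.0, 1.0, -0.001, 0.001]
ft_force: [0.4, -1.1, 6.8]
grip_width: 0.12
grip_force: 69.8
```

step_hand([
  {"tz": -0.4, "aperture": 0},
  {"tz": -0.6, "aperture": 0},
  {"tz": -0.6, "aperture": 0},
  {"tz": -0.2, "aperture": 0},
  {"aperture": 0},
])

```text
time_s: 9.25
tool_pos: [0.4516, -0.3349, 0.1354]
tool_rot: [-0.0, 1.0, -0.001, 0.002]
ft_force: [-0.0, -0.1, -1.1]
grip_width: 0.121
grip_force: 69.3
```

```bash
python3 look.py w6.png t_key crossbar; python3 - <<'E'
from h import *
for c in ['side','scene']:
    k,im=snap(c,c+'6.png')
    for q in ['crossbar','t_key','lock','press']:
        r=finder.landmark_of(c,q); print(c,q,[(round(x['p'],2),w(k,x['at']).round(4).tolist()) for x in r[:2]])
E
```

```text
9.25 [ 0.45163133 -0.33488232  0.13536544] [[-1.0, -0.0, 0.003], [-0.0, 1.0, -0.003], [-0.003, -0.003, -1.0]] [-0.04999851 -0.11651066 -1.13411505]
cam [ 0.38058485 -0.33392899  0.2763116 ]
t_key [(0.84, [0.4463, -0.3318, 0.0921])]
crossbar [(0.68, [0.4502, -0.3364, 0.0992])]
side crossbar [(0.69, [0.4516, -0.3299, 0.0957])]
side t_key [(0.69, [0.4533, -0.3335, 0.0945])]
side lock [(0.57, [0.5547, -0.0833, 0.0334]), (0.27, [0.6505, -0.3239, -0.0008])]
side press [(0.48, [0.5534, -0.0788, 0.06])]
scene crossbar [(0.72, [0.4468, -0.3307, 0.0939])]
scene t_key [(0.49, [0.4507, -0.3332, 0.0941])]
scene lock [(0.87, [0.5569, -0.081, 0.038])]
scene press [(0.58, [0.5621, -0.0795, 0.065])]
```

To row units: 0.0335 m is 0.67, -0.0214 m is -0.428, -0.107 rad / 3.1416 = -0.0341.

step_hand([
  {"tx": -0.428, "ty": 0.67, "tz": -0.04, "aperture": 0},
  {"tx": -0.428, "ty": 0.67, "tz": -0.04, "aperture": 0},
  {"tx": -0.428, "ty": 0.67, "tz": -0.04, "aperture": 0},
  {"tx": -0.428, "ty": 0.67, "tz": -0.04, "aperture": 0},
  {"tx": -0.428, "ty": 0.67, "aperture": 0},
  {"tx": -0.428, "ty": 0.67, "aperture": 0},
  {"tx": -0.428, "ty": 0.67, "aperture": 0},
  {"rz": -0.0318, "tx": -0.428, "ty": 0.67, "aperture": 0},
  {"rz": -0.0341, "aperture": 0},
  {"aperture": 0},
])

```text
time_s: 10.9
tool_pos: [0.622, -0.0646, 0.1411]
tool_rot: [-0.105, 0.994, -0.0, -0.0]
ft_force: [-0.3, -0.2, -1.1]
grip_width: 0.122
grip_force: 69.3
```

```bash
python3 look.py w7.png press lock crossbar t_key; python3 -c "
import cv2
cv2.imwrite('pics/w7b.png',cv2.resize(cv2.imread('pics/w7.png')[120:320,220:420],None,fx=3,fy=3,interpolation=2))"
```

```text
10.9 [ 0.62202465 -0.06457012  0.14110989] [[-0.978, -0.21, -0.0], [-0.21, 0.978, -0.0], [0.0, -0.0, -1.0]] [-0.34784476 -0.16321842 -1.06709536]
cam [ 0.55303042 -0.07886585  0.28228758]
press [(0.59, [0.5575, -0.0808, 0.0562])]
lock [(0.91, [0.5554, -0.0824, 0.0437])]
crossbar [(0.75, [0.6231, -0.0661, 0.1014]), (0.64, [0.5551, -0.0815, 0.0583])]
t_key [(0.63, [0.6176, -0.0616, 0.0971])]
```

View pics/w7b.png

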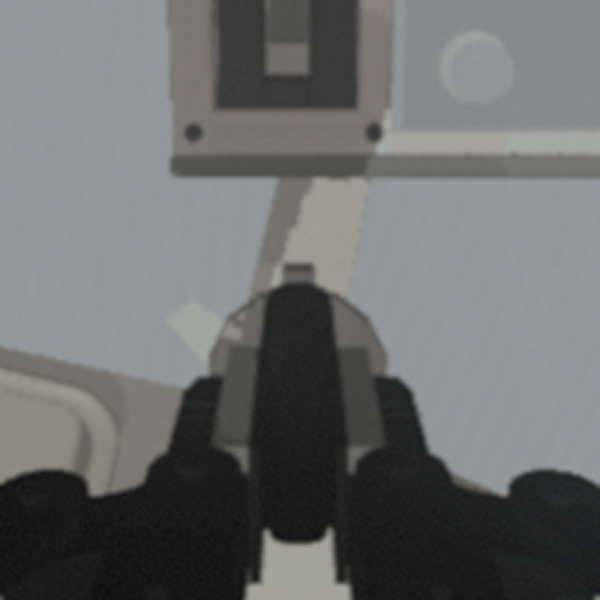

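The picture shows the held key with its crossbar end at crop (299,268). The lid's slot is centred at crop column 288, and its top is cut off. Next is a zoom on the slot.

```bash
python3 -c "
import cv2
i=cv2.imread('pics/w7.png')[75:225,270:350]
i=cv2.convertScaleAbs(i,alpha=1.6)
cv2.imwrite('pics/w7c.png',cv2.resize(i,None,fx=4,fy=4,interpolation=2))"
```

```text
(no output)
```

View pics/w7c.png

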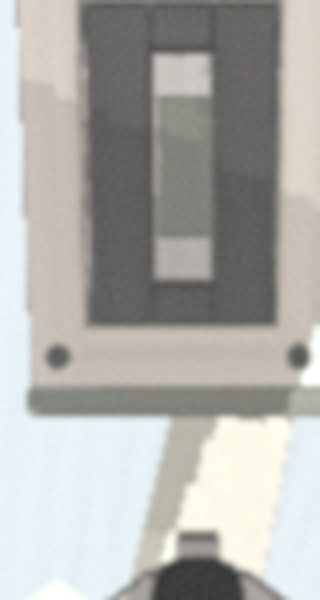

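```bash
python3 - <<'E'
from h import *
k=get_calibration('wrist'); o=bot.observe(); T=Ro.from_quat(o['tool_rot']).as_matrix(); p=np.array(o['tool_pos'])
C=lambda u,v:(270+u/4-.4,75+v/4-.4)
def r(n,u,v,z):
    X=ray(k,C(u,v),z); print(n,(X).round(4),'tool mm',(T.T@(X-p)*1000).round(1))
for n,u,v,z in [('lidslot top',183,52,.059),('lidslot bot',183,282,.059),('lidL',153,167,.059),('lidR',213,167,.059),('rec top',186,97,.04),('rec bot',186,237,.04),('rec R',211,167,.04),('rec L',160,167,.04),('pressTL',83,5,.059),('pressBR',277,325,.059),('pressTR',277,5,.059),('pressBL',88,325,.059),('screwL',58,356,.052),('screwR',299,356,.052),('xbar end top',199,542,.1074),('xbar end tip',199,533,.1074),('xbL',180,542,.1074),('xbR',218,542,.1074)]: r(n,u,v,z)
E
```

```text
lidslot top [ 0.5344 -0.0867  0.059 ] tool mm [89.1 -2.  82.3]
lidslot bot [ 0.5746 -0.0786  0.059 ] tool mm [48.2 -2.1 82.3]
lidL [ 0.5551 -0.0882  0.059 ] tool mm [69.2 -7.6 82.3]
lidR [ 0.5529 -0.0773  0.059 ] tool mm [69.2  3.5 82.3]
rec top [ 0.541 -0.085  0.04 ] tool mm [ 82.4  -1.6 101.3]
rec bot [ 0.5675 -0.0796  0.04  ] tool mm [ 55.3  -1.7 101.3]
rec R [ 0.553  -0.0775  0.04  ] tool mm [ 69.    3.3 101.3]
rec L [ 0.5551 -0.0874  0.04  ] tool mm [ 69.   -6.8 101.3]
pressTL [ 0.5302 -0.1057  0.059 ] tool mm [ 97.1 -19.7  82.3]
pressBR [ 0.5789 -0.0594  0.059 ] tool mm [40.1 15.8 82.3]
pressTR [ 0.5233 -0.0719  0.059 ] tool mm [97.1 14.8 82.3]
pressBL [ 0.5862 -0.0947  0.059 ] tool mm [ 40.1 -20.3  82.3]
screwL [ 0.5945 -0.0999  0.052 ] tool mm [ 33.  -27.   89.3]
screwR [ 0.5848 -0.0531  0.052 ] tool mm [33.  20.7 89.3]
xbar end top [ 0.6089 -0.0685  0.1074] tool mm [12.5  0.8 33.9]
xbar end tip [ 0.6074 -0.0688  0.1074] tool mm [14.   0.8 33.9]
xbL [ 0.6095 -0.0714  0.1074] tool mm [12.5 -2.2 33.9]
xbR [ 0.6083 -0.0655  0.1074] tool mm [12.5  3.8 33.9]
```

step_hand([
  {"tx": 0.6, "ty": -0.054, "aperture": 0},
  {"tx": 0.6, "aperture": 0},
  {"tx": 0.14, "tz": 0.2, "aperture": 0},
  {"tz": 0.3, "aperture": 0},
  {"tz": 0.14, "aperture": 0},
  {"aperture": 0},
  {"aperture": 0},
])

```text
time_s: 11.85
tool_pos: [0.557, -0.0821, 0.1088]
tool_rot: [-0.103, 0.995, 0.0, -0.0]
ft_force: [0.2, -0.7, -0.7]
grip_width: 0.121
grip_force: 69.2
```

```bash
cat > st.py <<'E'
from h import *
o=bot.observe(); T=Ro.from_quat(o['tool_rot']); R=T.as_matrix(); p=np.array(o['tool_pos'])
tgt=np.array([.0670,-.0027]); p0=np.array([0.62202,-0.06457,0.14111]); R0=np.array([[-.9778,-.2095,0],[-.2095,.9778,0],[0,0,-1]])
print(o['time_s'],p.round(4),'rel tool0 mm',(R0.T@(p-p0)*1000).round(2),'yaw-0.2111',round(float(np.arctan2(R[1,0],R[0,0])%(2*np.pi)-np.pi-.2111),4),'tilt',R[:2,2].round(4),'F',np.round(o['ft_force'],1),'T',np.round(o['wrist_torque'],2))
E
python3 st.py
```

```text
11.85 [ 0.557  -0.0821  0.1088] rel tool0 mm [67.29 -3.47 32.28] yaw-0.2111 -0.0038 tilt [-0.0007  0.0003] F [ 0.2 -0.7 -0.7] T [ 0.04 -0.    0.03]
```

To row units: 0.003 m is 0.06, 0.0007 m is 0.014.

step_hand([
  {"ty": 0.014, "tz": 0.06, "aperture": 0},
  {"tz": 0.06, "aperture": 0},
  {"tz": 0.06, "aperture": 0},
  {"tz": 0.06, "aperture": 0},
  {"tz": 0.04, "aperture": 0},
  {"aperture": 0},
])

```text
time_s: 12.45
tool_pos: [0.5562, -0.0815, 0.0948]
tool_rot: [-0.103, 0.995, 0.0, -0.0]
ft_force: [-0.1, 0.4, -1.0]
grip_width: 0.12
grip_force: 69.3
```

```bash
python3 st.py
```

```text
12.45 [ 0.5562 -0.0815  0.0948] rel tool0 mm [67.92 -2.78 46.3 ] yaw-0.2111 -0.0039 tilt [-0.0007  0.0001] F [-0.1  0.4 -1. ] T [0.03 0.03 0.05]
```

To row units: 0.003 m is 0.06, -0.0009 m is -0.018.

step_hand([
  {"tx": -0.018, "tz": 0.06, "aperture": 0},
  {"tz": 0.06, "aperture": 0},
  {"tz": 0.06, "aperture": 0},
  {"tz": 0.06, "aperture": 0},
  {"aperture": 0},
])

```text
time_s: 12.95
tool_pos: [0.5569, -0.0813, 0.0826]
tool_rot: [-0.103, 0.995, 0.0, -0.001]
ft_force: [-0.7, -0.0, -0.5]
grip_width: 0.119
grip_force: 69.3
```

```bash
python3 st.py
```

```text
12.95 [ 0.5569 -0.0813  0.0826] rel tool0 mm [67.19 -2.72 58.55] yaw-0.2111 -0.004 tilt [-0.0011  0.0002] F [-0.7 -0.  -0.5] T [-0.01  0.03 -0.06]
```

step_hand([
  {"tz": 0.02, "aperture": 0},
  {"tz": 0.02, "aperture": 0},
  {"tz": 0.03, "aperture": 0},
  {"aperture": 0},
])

```text
time_s: 13.35
tool_pos: [0.5573, -0.0814, 0.0796]
tool_rot: [-0.103, 0.995, 0.0, -0.0]
ft_force: [-1.0, -0.5, 0.0]
grip_width: 0.124
grip_force: 69.3
```

```bash
python3 st.py
```

```text
13.35 [ 0.5573 -0.0814  0.0796] rel tool0 mm [66.85 -2.86 61.51] yaw-0.2111 -0.0039 tilt [-0.0003  0.0001] F [-1.  -0.5  0. ] T [ 0.03 -0.07 -0.01]
```

step_hand([
  {"tz": 0.02, "aperture": 0},
  {"tz": 0.02, "aperture": 0},
  {"tz": 0.02, "aperture": 0},
  {"aperture": 0},
])

```text
time_s: 13.75
tool_pos: [0.5572, -0.0814, 0.0766]
tool_rot: [-0.103, 0.995, 0.0, -0.0]
ft_force: [-0.0, -0.6, -0.7]
grip_width: 0.122
grip_force: 69.3
```

```bash
python3 st.py
```

```text
13.75 [ 0.5572 -0.0814  0.0766] rel tool0 mm [66.86 -2.85 64.54] yaw-0.2111 -0.0039 tilt [-0.0003  0.0001] F [-0.  -0.6 -0.7] T [ 0.    0.02 -0.01]
```

To row units: 0.002 m is 0.04, 0.001 m is 0.02.

step_hand([
  {"tz": 0.04, "aperture": 0},
  {"tz": 0.04, "aperture": 0},
  {"tz": 0.04, "aperture": 0},
  {"tz": 0.02, "aperture": 0},
  {"aperture": 0},
])

```text
time_s: 14.25
tool_pos: [0.5574, -0.0814, 0.0699]
tool_rot: [-0.103, 0.995, 0.0, -0.0]
ft_force: [-1.7, 0.4, 2.1]
grip_width: 0.122
grip_force: 69.7
```

```bash
python3 st.py
```

```text
14.25 [ 0.5574 -0.0814  0.0699] rel tool0 mm [66.74 -2.88 71.26] yaw-0.2111 -0.0039 tilt [-0.0001  0.    ] F [-1.7  0.4  2.1] T [0.02 0.29 0.  ]
```

step_hand([
  {"tz": 0.02, "aperture": 0},
  {"tz": 0.02, "aperture": 0},
  {"tz": 0.02, "aperture": 0},
  {"aperture": 0},
])

```text
time_s: 14.65
tool_pos: [0.5575, -0.0814, 0.067]
tool_rot: [-0.103, 0.995, -0.0, 0.0]
ft_force: [-2.6, 0.3, 4.1]
grip_width: 0.124
grip_force: 70.1
```

```bash
python3 st.py
```

```text
14.65 [ 0.5575 -0.0814  0.067 ] rel tool0 mm [66.64 -2.93 74.15] yaw-0.2111 -0.0039 tilt [ 0.0002 -0.    ] F [-2.6  0.3  4.1] T [0.17 0.44 0.  ]
```

To row units: 0.001 m is 0.02, 0.0006 m is 0.012.

step_hand([
  {"tx": 0.012, "tz": 0.02, "aperture": 0},
  {"tz": 0.02, "aperture": 0},
  {"tz": 0.02, "aperture": 0},
  {"tz": 0.01, "aperture": 0},
  {"aperture": 0},
  {"aperture": 0},
])

```text
time_s: 15.25
tool_pos: [0.5574, -0.0814, 0.0641]
tool_rot: [-0.103, 0.995, -0.0, 0.001]
ft_force: [-1.8, 1.2, 7.7]
grip_width: 0.121
grip_force: 70.5
```

```bash
python3 st.py
```

```text
15.25 [ 0.5574 -0.0814  0.0641] rel tool0 mm [66.68 -2.95 77.01] yaw-0.2111 -0.0038 tilt [0.0014 0.0001] F [-1.8  1.2  7.7] T [ 0.29  0.44 -0.01]
```

To row units: 0.0005 m is 0.01, -0.0002 m is -0.004, 0.1 rad / 3.1416 = 0.0318.

step_hand([
  {"tz": 0.01, "aperture": 0},
  {"rz": 0.0318, "ty": -0.004, "aperture": 0},
  {"rz": 0.0318, "ty": -0.004, "aperture": 0},
  {"rz": 0.0318, "ty": -0.004, "aperture": 0},
  {"aperture": 0},
])

```text
time_s: 15.75
tool_pos: [0.5583, -0.0824, 0.0641]
tool_rot: [0.048, 0.999, -0.0, 0.002]
ft_force: [-0.2, -0.1, 8.0]
grip_width: 0.12
grip_force: 70.5
```

```bash
python3 st.py
```

```text
15.75 [ 0.5583 -0.0824  0.0641] rel tool0 mm [66.08 -4.06 77.03] yaw-0.2111 -0.3076 tilt [ 0.003  -0.0006] F [-0.2 -0.1  8. ] T [ 0.07  0.07 -0.04]
```

To row units: -0.0002 m is -0.004, 0.13 rad / 3.1416 = 0.0414.

step_hand([
  {"rz": 0.0414, "ty": -0.004, "aperture": 0},
  {"rz": 0.0414, "ty": -0.004, "aperture": 0},
  {"rz": 0.0414, "ty": -0.004, "aperture": 0},
  {"aperture": 0},
])

```text
time_s: 16.15
tool_pos: [0.5584, -0.0827, 0.0642]
tool_rot: [0.241, 0.97, 0.0, 0.002]
ft_force: [1.1, 1.4, 7.5]
grip_width: 0.122
grip_force: 70.5
```

```bash
python3 st.py
```

```text
16.15 [ 0.5584 -0.0827  0.0642] rel tool0 mm [66.   -4.39 76.91] yaw-0.2111 -0.6987 tilt [ 0.0037 -0.0002] F [1.1 1.4 7.5] T [ 0.33 -0.08 -0.02]
```

step_hand([
  {"rz": 0.0414, "ty": -0.004, "aperture": 0},
  {"rz": 0.0414, "ty": -0.004, "aperture": 0},
  {"rz": 0.0414, "ty": -0.004, "aperture": 0},
  {"aperture": 0},
])

```text
time_s: 16.55
tool_pos: [0.5583, -0.0829, 0.0643]
tool_rot: [0.425, 0.905, 0.001, 0.002]
ft_force: [2.0, 3.5, 7.9]
grip_width: 0.123
grip_force: 70.5
```

```bash
python3 st.py
```

```text
16.55 [ 0.5583 -0.0829  0.0643] rel tool0 mm [66.17 -4.6  76.81] yaw-0.2111 -1.0885 tilt [0.0041 0.0002] F [2.  3.5 7.9] T [ 0.58 -0.17 -0.04]
```

To row units: 0.0008 m is 0.016, 0.12 rad / 3.1416 = 0.0382.

step_hand([
  {"rz": 0.0382, "ty": 0.016, "aperture": 0},
  {"rz": 0.0382, "aperture": 0},
  {"rz": 0.0382, "aperture": 0},
  {"rz": 0.0388, "aperture": 0},
  {"aperture": 0},
])

```text
time_s: 17.05
tool_pos: [0.5587, -0.0828, 0.0642]
tool_rot: [0.628, 0.778, 0.001, 0.002]
ft_force: [1.0, 1.7, 8.0]
grip_width: 0.122
grip_force: 70.5
```

```bash
python3 st.py
```

```text
17.05 [ 0.5587 -0.0828  0.0642] rel tool0 mm [65.69 -4.53 76.87] yaw-0.2111 -1.5703 tilt [ 0.0038 -0.0004] F [1.  1.7 8. ] T [ 0.26 -0.12 -0.03]
```

To row units: -0.001 m is -0.02, -0.0005 m is -0.01.

step_hand([
  {"tz": -0.02, "aperture": 0},
  {"tz": -0.02, "aperture": 0},
  {"tz": -0.02, "aperture": 0},
  {"tz": -0.01, "aperture": 0},
  {"aperture": 0},
])

```text
time_s: 17.55
tool_pos: [0.5579, -0.0828, 0.067]
tool_rot: [0.627, 0.779, 0.001, 0.001]
ft_force: [3.4, 0.8, 5.1]
grip_width: 0.121
grip_force: 70.1
```

```bash
python3 st.py
```

```text
17.55 [ 0.5579 -0.0828  0.067 ] rel tool0 mm [66.49 -4.39 74.14] yaw-0.2111 -1.5659 tilt [ 0.002  -0.0003] F [3.4 0.8 5.1] T [ 0.16 -0.6   0.02]
```

To row units: -0.001 m is -0.02, -0.0005 m is -0.01.

step_hand([
  {"tz": -0.02, "aperture": 0},
  {"tz": -0.01, "aperture": 0},
  {"tz": -0.01, "aperture": 0},
  {"aperture": 0},
])

```text
time_s: 17.95
tool_pos: [0.5568, -0.0828, 0.0682]
tool_rot: [0.627, 0.779, -0.0, -0.0]
ft_force: [2.4, -0.2, 3.8]
grip_width: 0.122
grip_force: 69.9
```

```bash
python3 st.py
```

```text
17.95 [ 0.5568 -0.0828  0.0682] rel tool0 mm [67.55 -4.18 72.93] yaw-0.2111 -1.566 tilt [-0.0003 -0.0002] F [ 2.4 -0.2  3.8] T [-0.07 -0.51 -0.01]
```

To row units: -0.0005 m is -0.01.

step_hand([
  {"tz": -0.01, "aperture": 0},
  {"tz": -0.01, "aperture": 0},
  {"tz": -0.01, "aperture": 0},
  {"aperture": 0},
])

```text
time_s: 18.35
tool_pos: [0.5566, -0.0827, 0.0688]
tool_rot: [0.627, 0.779, -0.0, -0.0]
ft_force: [5.3, -2.0, -3.2]
grip_width: 0.12
grip_force: 68.8
```

```bash
python3 st.py
```

```text
18.35 [ 0.5566 -0.0827  0.0688] rel tool0 mm [67.79 -4.04 72.29] yaw-0.2111 -1.566 tilt [-0.0008  0.    ] F [ 5.3 -2.  -3.2] T [-0.34 -1.02 -0.  ]
```

The rows are not in the units I measure in: shifts go in shares of 50 mm and turns go in shares of 180 degrees. I convert before sending: 0.001 m is 0.02, 0.0006 m is 0.012.

step_hand([
  {"ty": 0.02, "tz": 0.012, "aperture": 0},
  {"aperture": 0},
  {"aperture": 0.3},
  {"aperture": 0.5},
  {"aperture": 0.5},
  {"aperture": 0.5},
], clamp_n=20)

```text
time_s: 18.95
tool_pos: [0.5579, -0.0823, 0.0691]
tool_rot: [0.627, 0.779, -0.0, -0.0]
ft_force: [1.3, 0.1, 0.2]
grip_width: 0.504
grip_force: 0.0
```

```bash
python3 st.py
```

```text
18.95 [ 0.5579 -0.0823  0.0691] rel tool0 mm [66.46 -3.94 72.02] yaw-0.2111 -1.5658 tilt [-0.0002  0.0001] F [1.3 0.1 0.2] T [0.05 0.   0.01]
```

step_hand([
  {"tz": -0.2, "aperture": 0.5},
  {"tz": -0.6, "aperture": 0.5},
  {"tz": -0.8, "aperture": 0.5},
  {"tx": -0.6, "tz": -0.8, "aperture": 0.5},
  {"tx": -0.8, "aperture": 0.5},
  {"aperture": 0.5},
])

```text
time_s: 19.55
tool_pos: [0.5747, -0.1552, 0.1926]
tool_rot: [0.628, 0.778, 0.0, 0.003]
ft_force: [-0.3, 0.8, -0.3]
grip_width: 0.497
grip_force: 0.0
```

```bash
python3 look.py w8.png t_key crossbar; python3 - <<'E'
from h import *
for c in ['side','scene']:
    k,im=snap(c,c+'8.png')
    for q in ['crossbar','t_key','tab','vial_8','ointment_tube']:
        r=finder.landmark_of(c,q); print(c,q,[(round(x['p'],2),w(k,x['at']).round(4).tolist()) for x in r[:2]])
i=cv2.imread('pics/w8.png'); cv2.imwrite('pics/w8b.png',i)
E
```

```text
19.55 [ 0.57470323 -0.15519693  0.19263229] [[-0.212, 0.977, 0.005], [0.977, 0.212, -0.004], [-0.005, 0.004, -1.0]] [-0.28938471  0.763698   -0.30520248]
cam [ 0.55923935 -0.08490453  0.3334987 ]
t_key []
crossbar [(0.84, [0.5551, -0.0846, 0.0293])]
side crossbar [(0.48, [0.5594, -0.0828, 0.0312])]
side t_key [(0.69, [0.5604, -0.0833, 0.0324])]
side tab [(0.55, [0.452, -0.3397, -0.0024])]
side vial_8 [(0.61, [0.6533, -0.4013, -0.0017]), (0.53, [0.6472, -0.3258, -0.001])]
side ointment_tube [(0.62, [0.3799, -0.1688, 0.0004])]
scene crossbar [(0.5, [0.5557, -0.0781, 0.0303])]
scene t_key [(0.69, [0.5565, -0.0821, 0.027])]
scene tab [(0.59, [0.5285, 0.0605, 0.0643])]
scene vial_8 [(0.57, [0.6502, -0.3256, 0.0008]), (0.51, [0.6517, -0.4006, 0.001])]
scene ointment_tube [(0.77, [0.381, -0.1669, -0.003]), (0.64, [0.556, -0.0785, 0.0278])]
```

View pics/w8.png

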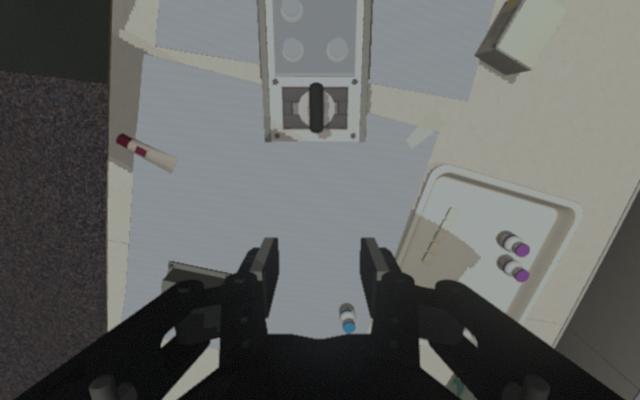

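The key stands upright at (316,108). Its grip lies along the carrier's length, the lid is shut, the gripper is clear, and the tube (147,152) and vials are where they were.

```bash
python3 -c "
from cell import bot
print(bot.job_done())"
```

```text
the job is handed in; nothing more can be done
None
```

The lid is shut and the T-key is turned a quarter and seated in its notches. The vials and tube were not disturbed, and I handed the job in at about 20 s; no verdict came back.

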